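# Level the manuscript stage

## Task

The small square stage that carries the old leaf is out of level. Turn its blue and yellow foot screws as needed until the bubble in the blue-ended vial and the bubble in the yellow-ended vial each sit centred between their two black rings. Leave the red corner screw as it is; it is the set reference corner.

Things in the scene. Friction and masses are not known exactly. Their poses are not given: they have to be found in the camera images.
- blue_screw_grip (a point): centre of the blue foot screw's wing, an upright blue bar to pinch: 44 mm long (its x), 14 mm thick (its y), from 20 mm below this point (where a 42 mm blue disc begins) to 15 mm above. About 83 mm (3 mm more or less while out of level) above the bench, on the vertical turning axis. Turns in place up to 1.6 rad either side of level, light friction (0.06 N m), stays where left.
- yellow_screw_grip (a point): centre of the yellow foot screw's wing, an upright yellow bar to pinch: 44 mm long (its x), 14 mm thick (its y), from 20 mm below this point (where a 42 mm yellow disc begins) to 15 mm above. About 83 mm (3 mm more or less while out of level) above the bench, on the vertical turning axis. Turns in place up to 1.6 rad either side of level, light friction (0.06 N m), stays where left.
- blue_bubble (a joint): m; white bubble (20 mm long) in the green tube vial with blue ends, on the plate edge between red and blue screws, top 67 mm above the bench. 0 = centred between its black rings (32 mm apart), + = towards the blue screw. Only that screw moves it: 20 mm per rad; clockwise from above raises its corner and moves the bubble towards the blue screw. Travel 32 mm each way.
- yellow_bubble (a joint): m; white bubble (20 mm long) in the green tube vial with yellow ends, on the plate edge between red and yellow screws, top 67 mm above the bench. 0 = centred between its black rings (32 mm apart), + = towards the yellow screw. Only that screw moves it: 20 mm per rad; clockwise from above raises its corner and moves the bubble towards the yellow screw. Travel 32 mm each way.
- red_screw (a joint): turn in rad of the red corner screw, same shape as the blue and yellow ones; set reference corner, starts at 0 and must stay within 0.2 rad of it. It stands at the corner between the other two, 160 mm from each. The stage is a 200 mm square aluminium plate, top 44 mm above the bench, over a grey base fixed to the bench; a small brass weight stands on its fourth corner.

How it is judged:
By the outcome, as a careful person would: the job done as asked, in the order asked, and still so for the second after the job is handed in, with the robot touching nothing.
It also fails if it takes over 48 s, if anything falls off the work surface, if the arm or the gripper's body presses on something with over 40 N, if the wrist force passes 120 N, or if a joint passes its speed limit or range.

## Robot

A 6-joint arm with a two-finger parallel gripper is mounted at the origin on the work surface. World frame = base frame: x ahead of the robot, y to its left, z up, the work surface at z = 0. Lengths are in m, angles in rad, forces in N, time in s.
With the tool pointing down it reaches from about 0.35 to 0.85 m from the base axis. Payload 8.1 kg.
Tool frame: the origin (TCP) lies on the centre line of the jaws, within the pads' length; the fingertips stand 25 mm ahead of it and the grasp point (between the pads) lies 6 mm ahead of it (tip_extent is the distance from the TCP to the fingertips, in m); z points along the fingers, y is the direction in which the jaws open and shut (so a half turn about z gives the same grasp; the last joint's range is limited). The gripper opens to 85 mm and grips with 20 to 120 N. Pads are 22 mm wide; open, the fingers measure 114 mm over their backs; the gripper's body (76 mm by 85 mm) begins 54 mm behind the grasp point. The pads swing forward as they close: fully open they stand 13 mm farther back than shut.
Start: joints at [-1.331, 0.13, 1.488, -0, 1.523, -0.085], TCP at [0.191, -0.569, 0.219] pointing down, gripper open.
Joint ranges: [-2.96, 2.96], [-0.89, 2.26], [0.02, 2.5], [-1.34, 4.48], [0, 2.73], [-2.66, 2.66]. Speed limits (rad/s): [2.39, 2.39, 2.79, 3.14, 3.14, 3.14].

## Interface

Orientations are given as a 3x3 rotation matrix whose columns are the frame's x, y, z axes.
In Python, from cell import * gives the robot as it stands. Calls block until the motion is done:
- move_to(position, orientation): joint-space move of the TCP to a pose.
- move_linear(position, orientation=None, vel=0.15, f_stop=None): straight line of the TCP; orientation=None keeps the orientation; vel is the mean speed in m/s. With f_stop (N) it stops when the force on the tool has changed by that much, and returns True; else False.
- set_joints(angles): joint-space move.
- let_go() and close_gripper(grasp_force=None): open the fingers fully, or close them until they stop; grasp_force is the grip in N (None keeps the last).
- wait(seconds).
- inverse_kinematics(position, orientation): joint angles nearest the present ones, or None.
- read_state(): the state.
- read_camera(name): name is "scene" or "side" or "wrist"; returns a dict with "image" (480x640x3 uint8, red, green, blue), "mtx" (3x3 intrinsics, pixels), "R" (3x3) and "t" (3): a world point X has camera coordinates R X + t; the wrist camera has in their place "T_tool_cam" (4x4, takes a point from camera to tool coordinates, whose origin is the TCP and whose axes are the flange's). Camera axes: x right, y down, z forward; pixel columns grow to the right and rows downward; lengths in m; the calibration is good to about 2 mm. A picture is of the moment at which its call begins: read the wrist's pose just before it. There is no depth.
A pose or a line that the arm cannot do raises Unreachable and nothing moves.
- finish_job(): hands the job in, once; it reports no verdict.
Trained networks look in the newest picture that a camera, given by its name, has taken for a name from the list of things; names that differ only in an ending like _2 or _b are one class to them, and where a whole thing is asked for, a point or a joint stands for the part that bears it (a point fixed in the world has none). Each returns a list of dicts, best first, with "score" (0 to 1); they miss things now and then, are a little off and sometimes report something else, mostly with a low value. They report only what shows in the picture. A call takes as long as a camera call.
- outline_of(thing, camera): "mask" (480x640 bool, what is visible of it) and "extent" ([left, top, right, bottom] in pixels, round what is visible of it).
The state is a dict: "time": time; "q": joint angles; "dq": joint speeds; "joint_torque": joint torques, N m; "eef_pos": TCP position; "eef_rot": TCP orientation; "wrist_force": force on the tool from outside, world axes, zero at the start; "moment": the same for the moment, N m; "width": finger opening in m.
Only numpy, scipy, OpenCV 4.12 (cv2) and the standard library are available. Lean on these libraries where they do the work, as an engineer would, in place of code of your own. Each camera call takes 0.05 s, during which the arm holds its last target.

## Working session

There is one attempt and no reset: what is moved stays moved. The work goes in short steps, each a Python script; the robot and the scene stay as the last script left them, time stands still between calls to the robot, and variables do not carry over. Pictures are saved under pics/ and viewed, and the job is handed in when it is done.

```bash
mkdir -p pics; ls; python3 - <<'E'
from cell import *
import cv2
for c in ["scene","side","wrist"]:
    r=read_camera(c); cv2.imwrite(f"pics/{c}0.png",r["image"][:,:,::-1])
    for n in ["blue_screw_grip","yellow_screw_grip","blue_bubble","yellow_bubble","red_screw"]:
        print(c,n,[(round(o["score"],2),[int(v) for v in o["extent"]],int(o["mask"].sum())) for o in outline_of(n,c)][:3])
print(read_state()["time"])
E
```

```text
pics
scene blue_screw_grip [(0.84, [301, 204, 327, 240], 708)]
scene yellow_screw_grip [(0.76, [172, 169, 197, 205], 589)]
scene blue_bubble [(0.4, [256, 246, 266, 258], 110), (0.34, [302, 207, 327, 238], 625)]
scene yellow_bubble [(0.6, [190, 213, 201, 226], 88)]
scene red_screw [(0.68, [204, 243, 229, 281], 831), (0.47, [172, 171, 199, 205], 664), (0.46, [300, 205, 326, 242], 682)]
side blue_screw_grip [(0.77, [268, 276, 303, 321], 1303)]
side yellow_screw_grip [(0.83, [431, 375, 470, 434], 1583)]
side blue_bubble [(0.69, [350, 290, 365, 305], 156)]
side yellow_bubble [(0.56, [431, 355, 446, 371], 184)]
side red_screw [(0.65, [401, 261, 435, 309], 1103)]
wrist blue_screw_grip []
wrist yellow_screw_grip []
wrist blue_bubble []
wrist yellow_bubble []
wrist red_screw []
0.9
```

View pics/scene0.png

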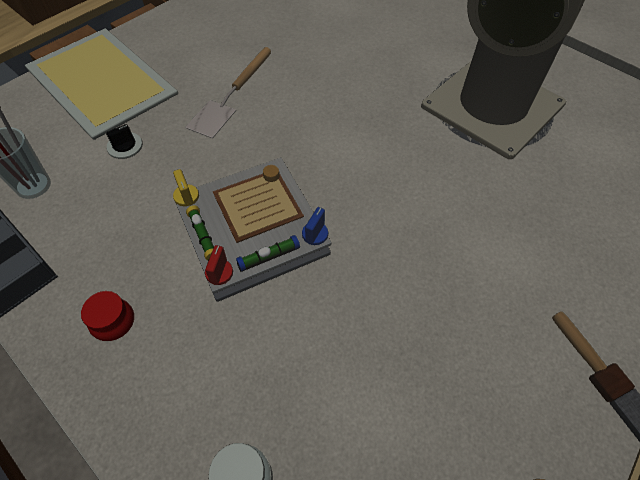

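View pics/side0.png

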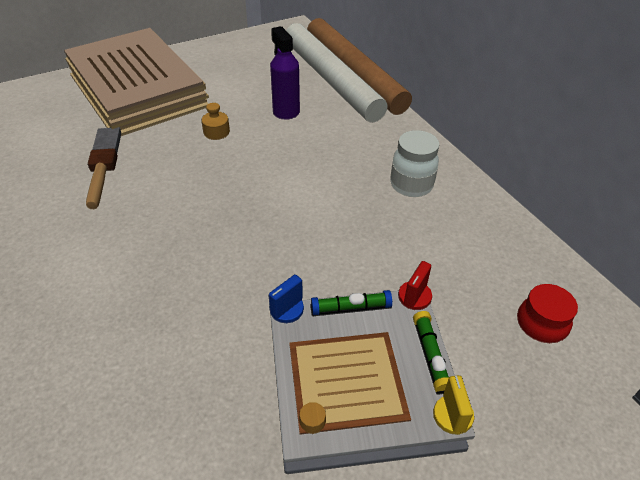

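The scene view shows blue at about (315,222), yellow at (184,188) and red at (217,262). The yellow bubble at (195,220) is well towards its screw. The blue bubble at (262,252) is slightly off, towards red.

```bash
cat > h.py <<'E'
from cell import *
import numpy as np, cv2
def tri(u1,c1,u2,c2):
    P=[c["mtx"]@np.c_[c["R"],np.array(c["t"]).reshape(3,1)] for c in (c1,c2)]
    X=cv2.triangulatePoints(P[0],P[1],np.array(u1,float).reshape(2,1),np.array(u2,float).reshape(2,1))
    return (X[:3]/X[3]).ravel()
def cen(m):
    v,u=np.nonzero(m); return np.array([u.mean(),v.mean()])
def pix(c,X):
    p=c["mtx"]@(np.asarray(c["R"])@X+np.asarray(c["t"]).ravel()); return p[:2]/p[2]
def ray_z(c,u,z):
    R=np.asarray(c["R"]);t=np.asarray(c["t"]).ravel()
    C=-R.T@t; d=R.T@np.linalg.solve(c["mtx"],[u[0],u[1],1.]); return C+d*(z-C[2])/d[2]
def wristcam():
    s=read_state(); r=read_camera("wrist")
    T=np.eye(4);T[:3,:3]=s["eef_rot"];T[:3,3]=s["eef_pos"]
    M=np.linalg.inv(T@np.array(r["T_tool_cam"])); r["R"]=M[:3,:3];r["t"]=M[:3,3]; return r
E
python3 - <<'E'
from h import *
a=read_camera("scene");b=read_camera("side")
for n in ["blue_screw_grip","yellow_screw_grip","red_screw","blue_bubble","yellow_bubble"]:
    A=outline_of(n,"scene");B=outline_of(n,"side")
    if A and B: print(n,tri(cen(A[0]["mask"]),a,cen(B[0]["mask"]),b).round(4))
print(read_state()["eef_rot"].round(3) , read_camera("wrist")["T_tool_cam"])
E
```

```text
blue_screw_grip [ 0.5129 -0.0221  0.0701]
yellow_screw_grip [ 0.6059 -0.2268  0.0716]
red_screw [ 0.6618 -0.0785  0.0692]
yellow_bubble [ 0.6262 -0.1735  0.0644]
[[ 0.948  0.319  0.   ]
 [ 0.319 -0.948 -0.   ]
 [ 0.     0.    -1.   ]] [[-2.27629893e-04 -9.63904936e-01 -2.66246545e-01  6.78364936e-02]
 [ 9.99999792e-01 -5.87667858e-05 -6.42202702e-04 -1.54150978e-03]
 [ 6.03375901e-04 -2.66246635e-01  9.63904749e-01 -1.56467223e-01]
 [ 0.00000000e+00  0.00000000e+00  0.00000000e+00  1.00000000e+00]]
```

```bash
cat >> h.py <<'E'
def down(a):  # tool x at angle a, z down
    c,s=np.cos(a),np.sin(a); return np.array([[c,s,0],[s,-c,0],[0,0,-1.]])
E
python3 - <<'E'
from h import *
a=np.arctan2(-.056,.149)
R=down(a); p=np.array([0.56,-.125,.30])+0.04*R[:,0]
print(inverse_kinematics(p,R))
move_to(p,R)
w=wristcam(); cv2.imwrite("pics/w1.png",w["image"][:,:,::-1])
zs={"blue_screw_grip":.07,"yellow_screw_grip":.07,"red_screw":.07,"blue_bubble":.066,"yellow_bubble":.066}
for n in zs:
    for o in outline_of(n,"wrist")[:3]:
        print(n,round(o["score"],2),o["extent"],ray_z(w,cen(o["mask"]),zs[n]).round(4))
print(read_state()["time"])
E
```

```text
[-3.12270922e-01  1.48169380e-01  1.32246768e+00 -4.44089210e-16
  1.67095559e+00  1.61803137e+00]
blue_screw_grip 0.89 [219.9, 290.6, 266.2, 343.5] [ 0.512  -0.0204  0.07  ]
yellow_screw_grip 0.87 [376.5, 142.0, 424.1, 182.4] [ 0.6072 -0.227   0.07  ]
red_screw 0.8 [207.2, 142.0, 257.5, 181.2] [ 0.6647 -0.0764  0.07  ]
blue_bubble 0.52 [233.9, 225.2, 246.2, 244.0] [ 0.5942 -0.0511  0.066 ]
yellow_bubble 0.51 [327.9, 154.3, 350.8, 172.5] [ 0.6278 -0.1709  0.066 ]
3.9917
```

View pics/w1.png

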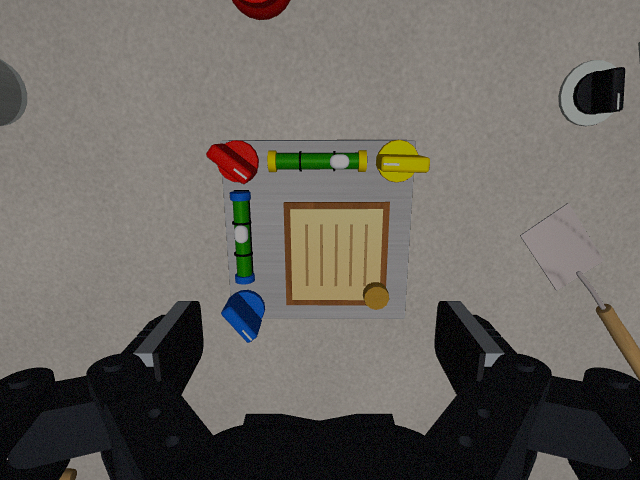

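Wrist view: the blue bubble at (240,235) has its rings near rows 223 and 254. The yellow bubble at (340,162) has rings near columns 300 and 333. I'll measure both more finely.

```bash
python3 - <<'E'
import cv2,numpy as np
i=cv2.imread("pics/w1.png")
a=cv2.resize(i[130:200,260:440],None,fx=4.4,fy=4.4,interpolation=cv2.INTER_CUBIC)
b=cv2.resize(cv2.rotate(i[185:350,200:280],cv2.ROTATE_90_COUNTERCLOCKWISE),None,fx=4.4,fy=3.3,interpolation=cv2.INTER_CUBIC)
h=np.zeros((a.shape[0]+b.shape[0],800,3),np.uint8);h[:a.shape[0],:a.shape[1]]=a[:,:800];h[a.shape[0]:,:b.shape[1]]=b[:,:800]
cv2.imwrite("pics/z1.png",h);print(h.shape)
E
```

```text
(572, 800, 3)
```

View pics/z1.png

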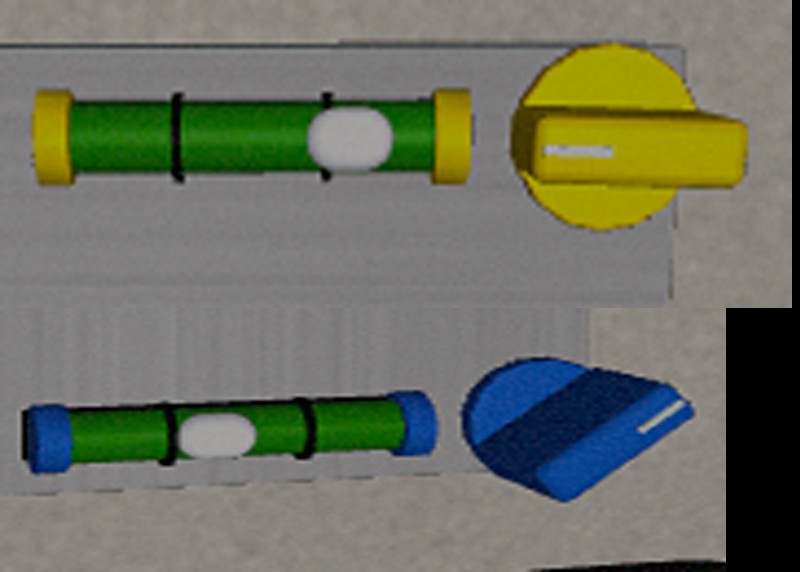

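```bash
python3 - <<'E'
from h import *
w=wristcam()
def yl(x,y): return (260+x/4.4,130+y/4.4)
def bl(x,y): return (279-(y-308)/3.3,185+x/4.4)
for n,e,d in (("y",[yl(537,148),yl(747,152)],yl(604,137)),("b",[bl(552,490),bl(683,397)],None)):
    p,q=[ray_z(w,k,.098) for k in e]
    print(n,p.round(4),q.round(4),"mid",((p+q)/2).round(4),"len",np.linalg.norm(p-q),"ang",np.arctan2(*(q-p)[[1,0]]))
    if d: print("disc",ray_z(w,d,.063).round(4))
for z in (.067,): print("rings",[ray_z(w,k,z).round(4) for k in (yl(177,137),yl(326,137),bl(168,435),bl(308,430))])
E
```

```text
y [ 0.6147 -0.2056  0.098 ] [ 0.5987 -0.2457  0.098 ] mid [ 0.6067 -0.2257  0.098 ] len 0.04318166436970066 ang -1.9498737778005002
disc [ 0.6073 -0.2248  0.063 ]
b [ 0.5329 -0.0121  0.098 ] [ 0.4923 -0.0253  0.098 ] mid [ 0.5126 -0.0187  0.098 ] len 0.04271942822370486 ang -2.825692966569277
rings [array([ 0.6413, -0.1352,  0.067 ]), array([ 0.6296, -0.1662,  0.067 ]), array([ 0.6048, -0.0553,  0.067 ]), array([ 0.573 , -0.0431,  0.067 ])]
```

```bash
cat >> h.py <<'E'
def turn(xy,a,d,zt=.098):
    p=np.array([xy[0],xy[1],.16])
    move_to(p,down(a)); p[2]=zt
    print("stop",move_linear(p,down(a),vel=.12,f_stop=15))
    close_gripper(25); s=read_state(); print("w",s["width"],s["wrist_force"].round(1))
    q=np.array(s["q"]); q[5]-=d; set_joints(q); s=read_state(); print(s["wrist_force"].round(1),s["moment"].round(2),s["eef_pos"].round(4))
    let_go(); p[2]=.16; move_linear(p,down(a+d),vel=.15)
E
python3 - <<'E'
from h import *
turn((.607,-.2255),1.192,1.05)
turn((.5126,-.0195),.316,-.235)
R=down(np.arctan2(-.056,.149)); p=np.array([0.56,-.125,.30])+0.04*R[:,0]
move_to(p,R)
w=wristcam(); cv2.imwrite("pics/w2.png",w["image"][:,:,::-1])
i=w["image"][:,:,::-1]
cv2.imwrite("pics/z2.png",cv2.resize(i[130:350,200:440],None,fx=2.7,fy=2.7,interpolation=cv2.INTER_CUBIC))
print(read_state()["time"])
E
```

```text
stop False
w -0.00031423696847880244 [-0.1  0.8  0. ]
[-0.5  0.9  0.5] [-0.02  0.02  0.05] [ 0.607  -0.2255  0.0979]
stop False
w 0.000305429141423494 [ 0.1 -0.2  0.8]
[ 0.3 -0.2  0.2] [ 0.01 -0.01  0.03] [ 0.5126 -0.0195  0.0979]
15.2
```

View pics/z2.png

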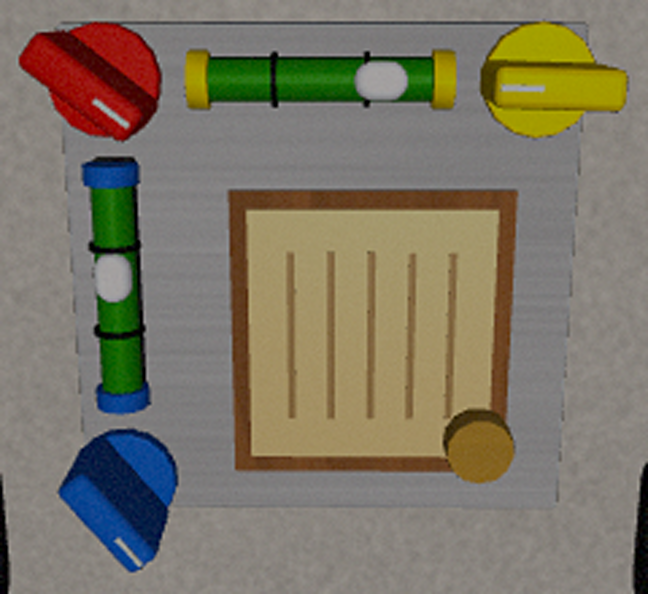

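The jaws closed to zero width on both screws and nothing turned, so neither grasp worked. I'll descend on yellow again and look from the fixed cameras.

```bash
python3 - <<'E'
from h import *
a=1.192
p=np.array([.607,-.2255,.16]); move_to(p,down(a)); p[2]=.098; move_linear(p,down(a),f_stop=15)
s=read_state(); print(s["time"],s["eef_pos"],s["width"],{k:v for k,v in s.items() if 'tip' in k})
A=read_camera("scene")["image"][:,:,::-1];B=read_camera("side")["image"][:,:,::-1];W=wristcam()["image"][:,:,::-1]
f=lambda x:cv2.resize(x,(400,300))
cv2.imwrite("pics/c3.png",np.vstack([np.hstack([cv2.resize(A[100:300,80:347],(400,300)),cv2.resize(B[240:480,320:640],(400,300))]),np.hstack([f(W),f(B)])]))
E
```

```text
17.25 [ 0.60714502 -0.22548128  0.09839549] 0.08510267215831184 {}
```

View pics/c3.png

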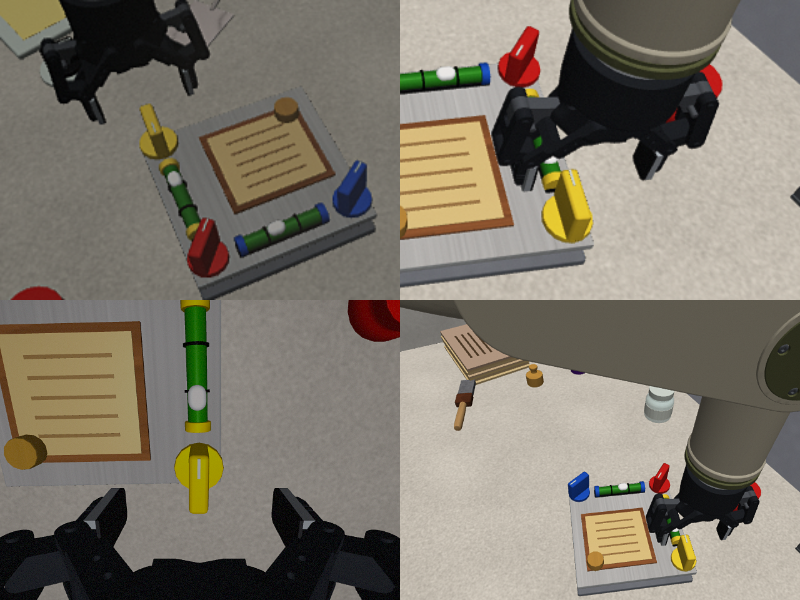

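```bash
python3 - <<'E'
from h import *
s=read_state();print(s["eef_pos"],s["q"].round(3),s["wrist_force"].round(1))
w=wristcam();print(w["mtx"]); cv2.imwrite("pics/w4.png",w["image"][:,:,::-1])
C=-w["R"].T@w["t"];print("cam",C)
for X in ([.607,-.2255,.063],[.607,-.2255,.098]): print(pix(w,np.array(X)))
for o in outline_of("yellow_screw_grip","wrist"): print(o["extent"],o["score"])
for n in("scene","side"):
    c=read_camera(n); 
    for X in (s["eef_pos"],s["eef_pos"]-[0,0,.025]): print(n,pix(c,X))
    cv2.imwrite(f"pics/{n}4.png",c["image"][:,:,::-1])
E
```

```text
[ 0.6081388  -0.22600479  0.0999588 ] [-0.435  0.337  1.47  -0.     1.332 -0.056] [0.4 0.  0.8]
[[390.37221683   0.         318.5312175 ]
 [  0.         390.37221683 240.4609901 ]
 [  0.           0.           1.        ]]
cam [ 0.63263752 -0.16165728  0.2564142 ]
[317.3086802  268.87048307]
[317.25384338 295.71818771]
[278.8, 231.2, 353.9, 341.5] 0.64
scene [179.49691361 180.0489382 ]
scene [183.15055616 190.00502208]
side [460.84069237 392.60579485]
side [456.0242814  404.68527284]
```

View pics/w4.png

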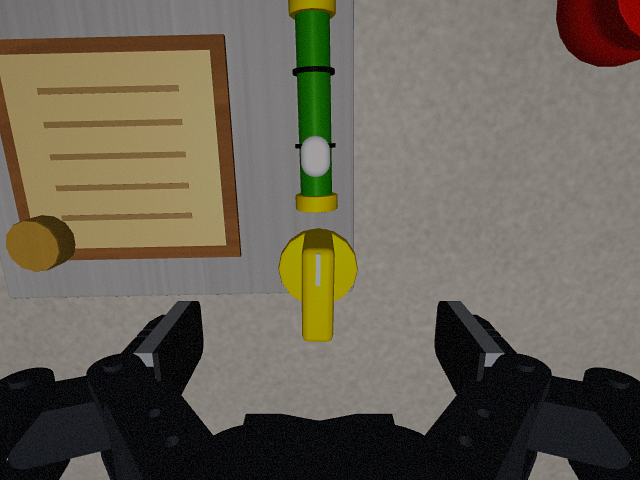

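View pics/scene4.png

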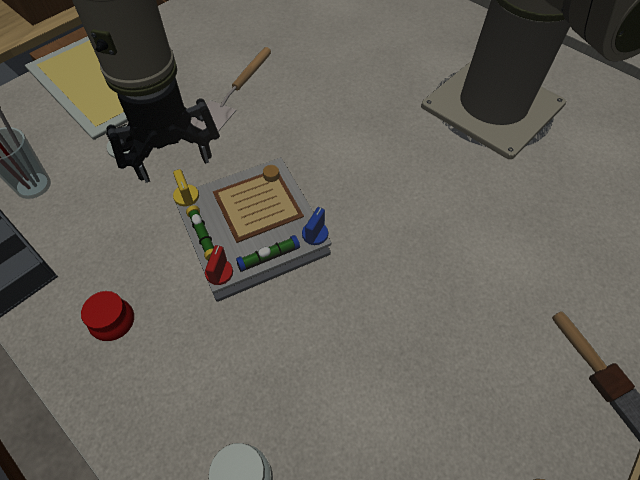

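The wrist camera puts the screw where I measured it. The fingertips, though, look about 4 cm farther back than the stated tool frame implies. I'll check that by triangulating them from the fixed cameras.

```bash
python3 - <<'E'
import cv2,numpy as np
a=cv2.imread("pics/scene4.png")[80:220,80:260];b=cv2.imread("pics/side4.png")[300:440,380:600]
cv2.imwrite("pics/z4.png",np.vstack([cv2.resize(a,(386,300),interpolation=2),])); cv2.imwrite("pics/z4.png",np.hstack([cv2.resize(a,(360,280),interpolation=2),cv2.resize(b,(440,280),interpolation=2)]))
E
```

```text
(no output)
```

View pics/z4.png

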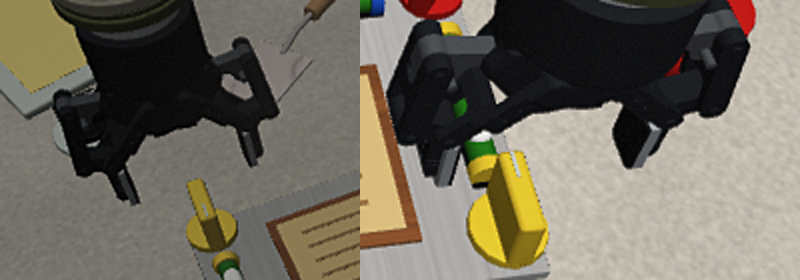

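```bash
python3 - <<'E'
from h import *
a=read_camera("scene");b=read_camera("side")
p=tri((146.5,181.5),a,(519,383),b);q=tri((206.5,162),a,(421,392),b);print(p,q,(p+q)/2,np.linalg.norm(p-q))
s=read_state();print(s["eef_pos"],s["wrist_force"],s["time"])
E
```

```text
[ 0.65329439 -0.24869336  0.11692289] [ 0.56413058 -0.21256057  0.11675696] [ 0.60871249 -0.23062696  0.11683993] 0.09620702860891157
[ 0.60721759 -0.22562052  0.09848434] [1.35115276 0.26421076 0.02717228] 17.7
```

Triangulated, the open fingertips sit at z≈0.117 with the TCP at 0.098. Shut they would be at about 0.104, above the 0.098 wing top, so both closes passed over the wings. The actual tips are about 31 mm behind the stated tip extent. I'll go down to TCP z = 0.070 with force guards.

```bash
python3 - <<'E'
from h import *
p=np.array([.607,-.2255,.070]);a=1.192
print("stop",move_linear(p,down(a),vel=.06,f_stop=8))
close_gripper(25); s=read_state(); print("w",s["width"],s["wrist_force"].round(1),s["eef_pos"])
if .009<s["width"]<.02:
    q=np.array(s["q"]); q[5]-=1.05; set_joints(q); s=read_state(); print(s["wrist_force"].round(1),s["moment"].round(2),s["width"])
b=read_camera("side")["image"][:,:,::-1];c=read_camera("scene")["image"][:,:,::-1]
cv2.imwrite("pics/z5.png",np.hstack([cv2.resize(c[100:300,80:347],(400,300)),cv2.resize(b[240:480,240:560],(400,300))]))
print(read_state()["time"])
E
```

```text
stop False
w 0.013123375880308966 [ 3.1 -1.5  0.3] [ 0.60749699 -0.22571775  0.07033841]
[-0.2 -5.4 -7.1] [-0.87  0.19  0.05] 0.013002592280807248
20.05
```

View pics/z5.png

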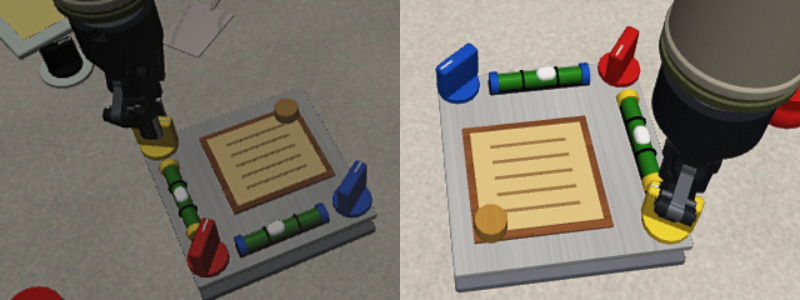

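The grip held at 13 mm width, the screw turned, and the yellow bubble is now near its centre. Next is blue.

```bash
python3 - <<'E'
from h import *
let_go(); s=read_state(); p=np.array(s["eef_pos"]); p[2]=.13; move_linear(p,vel=.15)
turn((.5126,-.0195),.316,-.235,.070)
R=down(np.arctan2(-.056,.149)); p=np.array([0.56,-.125,.22])+0.03*R[:,0]
move_to(p,R); wait(.2)
w=wristcam(); i=w["image"][:,:,::-1]; cv2.imwrite("pics/w6.png",i)
print(read_state()["time"])
E
```

```text
stop False
w 0.012994391112892934 [ 2.3 -8.   0.8]
[ 1.  -2.3 -0.4] [-0.12 -0.11 -0.05] [ 0.5136 -0.0215  0.0707]
27.425
```

View pics/w6.png

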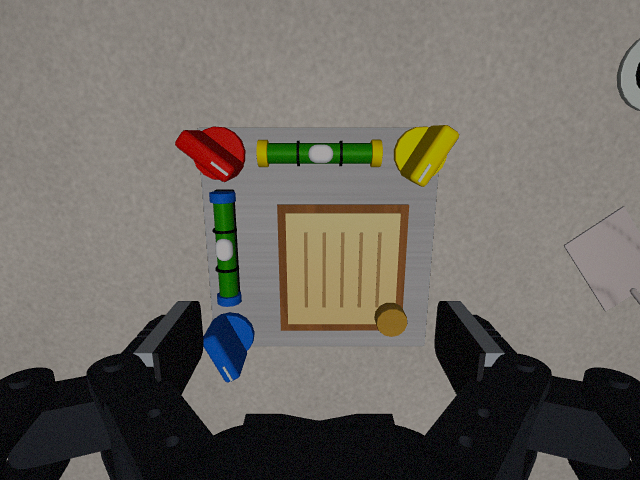

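```bash
cat >>h.py <<'E'
def along(w,im):
    # bubble offsets: white centroid vs dark ring positions, pixels in two vials
    hsv=cv2.cvtColor(im,cv2.COLOR_RGB2HSV).astype(int); out={}
    H,S,V=hsv[...,0],hsv[...,1],hsv[...,2]
    green=((H>40)&(H<80)&(S>150)&(V>40)).astype(np.uint8)
    n,l,st,ce=cv2.connectedComponentsWithStats(cv2.morphologyEx(green,cv2.MORPH_CLOSE,np.ones((15,15))))
    for k in sorted(range(1,n),key=lambda k:-st[k,4])[:2]:
        x,y,ww,hh,_=st[k]; sub=(slice(y,y+hh),slice(x,x+ww)); ax=0 if hh>ww else 1
        vv,uu=np.nonzero((l[sub]==k)&(S[sub]<50)&(V[sub]>130)); b=np.array([uu.mean()+x,vv.mean()+y])
        dk=(l[sub]==k)&(V[sub]<40); vv,uu=np.nonzero(dk); t=(vv+y if ax==0 else uu+x)
        h,e=np.histogram(t,bins=np.arange(t.min(),t.max()+2))
        out["blue" if ax==0 else "yellow"]=(b.round(1),(x,y,ww,hh),dict(zip(e[:-1],h)))
    return out
E
python3 - <<'E'
from h import *
im=np.ascontiguousarray(cv2.imread("pics/w6.png")[:,:,::-1])
for k,v in along(None,im).items(): print(k,v[0],v[1],{int(a):int(b) for a,b in v[2].items() if b>1})
i=im[:,:,::-1]
a=cv2.resize(i[135:172,250:390],None,fx=5.6,fy=5.6,interpolation=cv2.INTER_CUBIC)
b=cv2.resize(cv2.rotate(i[182:310,205:245],cv2.ROTATE_90_COUNTERCLOCKWISE),None,fx=5.6,fy=5.6,interpolation=cv2.INTER_CUBIC)
h=np.zeros((a.shape[0]+b.shape[0],800,3),np.uint8);h[:a.shape[0],:a.shape[1]]=a[:,:800];h[a.shape[0]:,:b.shape[1]]=b
cv2.imwrite("pics/z6.png",h)
E
```

```text
yellow [322.3 153.2] (np.int32(267), np.int32(143), np.int32(105), np.int32(21)) {297: 20, 298: 20, 299: 3, 340: 18, 341: 20, 342: 15}
blue [223.2 249.4] (np.int32(213), np.int32(203), np.int32(25), np.int32(95)) {230: 3, 231: 18, 232: 18, 233: 13, 268: 2, 269: 6, 270: 17, 271: 17, 272: 12}
```

View pics/z6.png

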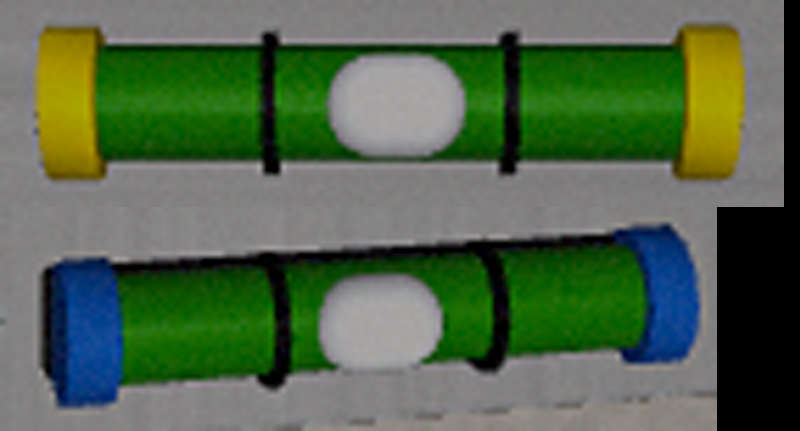

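Yellow is about +1.0 mm off (rings at zoomed columns 269 and 511, bubble at 397). Blue is about −1.2 mm off (rings at 282 and 497, bubble at 381). There is time for a small trim of each.

```bash
python3 - <<'E'
from h import *
turn((.513,-.021),.081,-.06,.070)
turn((.607,-.2257),2.242,.05,.070)
R=down(np.arctan2(-.056,.149)); p=np.array([0.56,-.125,.22])+0.03*R[:,0]
move_to(p,R); wait(.2)
w=wristcam(); i=w["image"][:,:,::-1]; cv2.imwrite("pics/w7.png",i)
print(read_state()["time"])
a=cv2.resize(i[135:172,250:390],None,fx=5.6,fy=5.6,interpolation=cv2.INTER_CUBIC)
b=cv2.resize(cv2.rotate(i[182:310,205:245],cv2.ROTATE_90_COUNTERCLOCKWISE),None,fx=5.6,fy=5.6,interpolation=cv2.INTER_CUBIC)
h=np.zeros((a.shape[0]+b.shape[0],800,3),np.uint8);h[:a.shape[0],:a.shape[1]]=a[:,:800];h[a.shape[0]:,:b.shape[1]]=b
cv2.imwrite("pics/z7.png",h)
for k,v in along(None,w["image"]).items(): print(k,v[0],v[1],{int(a):int(b) for a,b in v[2].items() if b>1})
E
```

```text
stop False
w 0.013230042124381601 [-1.  -5.3  2.8]
[-0.2 -2.7  1.5] [-0.28  0.08 -0.09] [ 0.5132 -0.0216  0.0703]
stop False
w 0.013404076522007825 [-4.5 -2.   3.2]
[-3.5 -1.1  2.3] [-0.16  0.48  0.11] [ 0.6065 -0.2263  0.0703]
39.3167
yellow [316.6 154.9] (np.int32(266), np.int32(145), np.int32(105), np.int32(20)) {295: 14, 296: 20, 297: 18, 338: 4, 339: 20, 340: 20}
blue [222.8 252.5] (np.int32(213), np.int32(205), np.int32(24), np.int32(94)) {231: 2, 232: 7, 233: 18, 234: 18, 235: 4, 269: 2, 270: 5, 271: 12, 272: 18, 273: 15}
```

View pics/z7.png

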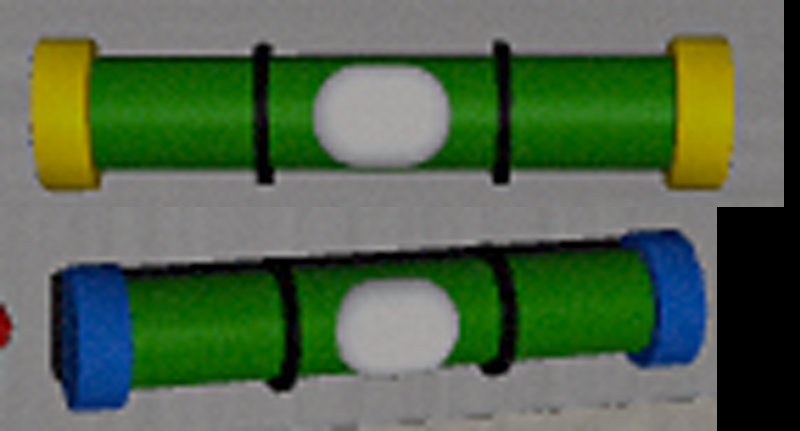

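View pics/w7.png

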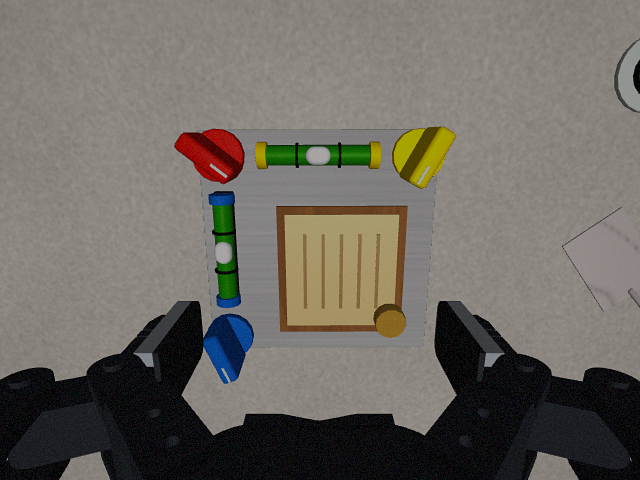

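Both bubbles are now centred to within about 0.3 mm. In the zoomed picture, the yellow rings are at 262 and 502 with the bubble at 382. The blue rings are at 290 and 505 with the bubble at 398.

```bash
python3 - <<'E'
from cell import *
finish_job(); 
E
```

```text
the job is handed in; nothing more can be done
```

The stage is level and the job is handed in. I turned the yellow screw about 1.10 rad anticlockwise and the blue screw about 0.30 rad clockwise, each in one main turn plus a small trim.

- **Bubbles:** in the last wrist picture both sit within about 0.3 mm of the middle of their rings, as I read it. Viewing the blue vial at an angle could hide a few tenths of a millimetre more.
- **Red screw:** I never touched it, and it looks unchanged in the pictures.
- **Time and forces:** the last check was at 39.3 s of the 48 s allowed. The wrist forces I printed stayed below 10 N, and the gripper was open and clear of the stage.

**What disagreed:** my first two grasps closed on nothing, above the wings, and moved nothing. The fixed cameras then showed the fingertips about 31 mm farther back than the tool description says. I lowered the grasp by 28 mm, and all four later grips held the wing at about 13 mm width.

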